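# Close the phone gluing jig with its press plate

## Robot

A 7-joint arm with a two-finger parallel gripper is mounted at the origin on the work surface. World frame = base frame: x ahead of the robot, y to its left, z up, the work surface at z = 0. Lengths are in m, angles in rad, forces in N, time in s.
With the tool pointing down it reaches from about 0.4 to 0.875 m from the base axis. Payload 19.3 kg.
Tool frame: the origin (TCP) lies at the very end of the fingers, on their centre line; the grasp point (between the pads) lies 19 mm behind it; z points along the fingers, y is the line along which they close (so a half turn about z gives the same grasp; the last joint's range is limited). The gripper opens to 85 mm and grips with 20 to 120 N. Pads are 22 mm wide; open, the fingers measure 114 mm over their backs; the gripper's body (76 mm by 85 mm) begins 54 mm behind the grasp point. The pads swing forward as they close: fully open they stand 13 mm farther back than shut.
Start: joints at [-1.371, 0.521, -0.036, 1.599, 0.021, 1.021, -0.113], TCP at [0.167, 0.602, 0.231] pointing down, gripper open.
Joint ranges: [-2.91, 2.91], [-0.3, 2.13], [-1.5, 1.42], [0.17, 2.43], [-1.26, 4.41], [0.16, 1.93], [-2.52, 2.52]. Speed limits (rad/s): [1.89, 1.89, 2.39, 2.39, 3.01, 3.01, 3.01].

## Interface

Orientations are given as [roll, pitch, yaw] about the fixed x, y, z axes, in that order (R = Rz(yaw) Ry(pitch) Rx(roll)).
In Python, from workcell import observe, grab_frame, job_done gives the robot as it stands.
- The arm moves only by the tool move_arm, never from a script. Its argument "plan" is a list that holds one entry, the list of rows, each a list of 7 numbers: the shift along the tool's x, y, z each as a share of 0.02 m, from -1 to 1, then the turn, a rotation vector about the tool's x, y, z each as a share of 6 degrees, from -1 to 1, then the opening, from -1 (shut) to 1 (fully open). A call has exactly 10 rows; each row shifts and turns the commanded pose from where the row before left it, along the tool's axes as they then stand; what a row does not reach is not made up. A row lasts 1/10 s, in which the tool goes at most 50 mm and 8.59 degrees, less where a joint would pass 70% of its speed; a pose out of reach is approached as far as the arm can. A call with a number of a shift or a turn outside -1 to 1 is refused whole. A call with a gripper value outside its range is refused whole. The fingers move at their own pace and stop on an object; "grip_force" is the grip in N (left out, the last holds). Time passes only in rows, so rows that do not move let the fingers close, or fill a call up. It gives the time, the measured TCP pose, the force, the opening and the grip force at its end, in the units of the state.
- observe(): the state, without advancing time (a new reading comes with each control period).
- grab_frame(name): name is "scene" or "top"; returns a dict with "color" (400x640x3 uint8, red, green, blue), "intrinsics" (3x3 intrinsics, pixels), "k1" (the pictures are not rectified: a ray, as slopes to the right and down, at radius r is drawn at 1 + k1 r^2 times it, then the intrinsics apply), "position" and "orientation" of the camera in the world. Camera axes: x right, y down, z forward; pixel columns grow to the right and rows downward; lengths in m; the calibration is good to about 2 mm. A picture is of the moment at which its call begins. There is no depth.
- job_done(): hands the job in; it is judged then, once.
The state is a dict: "clock": time; "qpos": joint angles; "qd": joint speeds; "joint_efforts": joint torques, N m; "position": TCP position; "tool_rot": TCP orientation; "force": force on the tool from outside, world axes, zero at the start; "moment": the same for the moment, N m; "grip_width": finger opening in m; "finger_force": force on a finger pad.
Only numpy, scipy, OpenCV 4.12 (cv2) and the standard library are available. Lean on these libraries where they do the work, as an engineer would, in place of code of your own. Each camera call takes 0.05 s, during which the arm holds its last target. There are 200 camera calls.

## Task

A phone with a freshly glued back lies in the blue-marked gluing jig. Lift the blue-handled press plate up and off its hook and lower it gently over the jig's two guide pins until it rests flush on both rails, then let go. Leave the red-handled plate hanging where it is and everything else on the bench undisturbed.

Things in the scene. Friction and masses are not known exactly. Their poses are not given: they have to be found in the camera images.
- press_plate: Press plate to use, hanging level on one of the rack's two hooks (left or right varies): aluminium plate 110 (its x) x 160 (its y) x 6 mm, blue bow handle on top, about 0.5 kg. Origin: centre of its metal underside, z up. A black pad 66 x 140 x 2 mm is stuck beneath. Two 11 mm through holes at (x, y) = (44, 60) and (-44, -60) mm, so half a turn round it fits the jig as well.
- press_plate_grip (a point): Middle of the blue handle's bar, halfway between the prongs it hangs on, 61 mm above the plate's underside; pinch it here from above, across the bar. The bar is flat-sided, 12 mm wide (plate's x), 10 mm high, 140 mm long (plate's y), its underside 50 mm above the plate's top face, on legs 12 x 8 mm at y = +-66 mm.
- plate_hole_a (a point): Centre, at the plate's underside, of the hole at (44, 60) mm of the press plate.
- plate_hole_b (a point): Centre, at the plate's underside, of the hole at (-44, -60) mm of the press plate.
- rack: Hanging rack, fixed: aluminium beam 480 mm long (its y), 20 deep, 40 high, its top 166 mm above the origin, on a post at each end. Origin on the bench mat under the middle of the beam's front face, z up; its hooks point along its -x, roughly to the robot. Hook middles at y = +-105 mm; each hook is two 8 mm steel prongs 90 mm apart. A hung bar rests about 80 mm out from the beam.
- hook_left (a point): Middle of the double hook at the rack's y = +105 mm, midway between its prong tips, which end here: 118 mm out from the beam and 18 mm above the level part. The prongs run level for 100 mm (top at z = 150 mm of the rack), then turn up at 45 degrees. To unhook, raise a plate 18 to 42 mm (higher, it meets the prongs from below), then draw it about 110 mm along the rack's -x to clear the tips.
- hook_right (a point): The same for the double hook at the rack's y = -105 mm.
- jig: Gluing jig, fixed: dark base 140 (x) x 190 (y) mm with a dark blue phone lying in it and, along each long side, an aluminium rest rail with a blue stripe, 18 mm wide, 160 mm long, top 18 mm above the origin. Origin: centre of its underside, z up. A steel guide pin of 8 mm stands on each rail, at (x, y) = (44, 60) and (-44, -60) mm, 30 mm tall above the rail, the upper 8 mm tapering to 3 mm.
- jig_seat (a point): Middle of the jig at the level of the rail tops (18 mm above the jig's origin), axes as the jig's: the press plate's origin comes here when it is seated, with the plate's x and y along the jig's, either way round.
- pin_tip_a (a point): Tip of the jig's guide pin at (44, 60) mm.
- pin_tip_b (a point): Tip of the jig's guide pin at (-44, -60) mm.
- other_plate: Bystander: press plate for another phone, 90 x 150 x 6 mm with the same bow handle in red, hanging level on the rack's other hook. Origin: centre of its metal underside.
- solder_reel: Bystander: green reel of solder, 58 mm across, 38 mm high, standing on its flange. Origin: centre of its underside.
- bottle: Bystander: white plastic bottle with blue cap, 56 mm across, 130 mm tall. Origin: centre of its underside.
- spare_phone: Bystander: loose phone lying flat, 70 x 145 x 8 mm. Origin: centre of its underside.
- flux_jar: Bystander: amber jar with a brass-coloured cap, 48 mm across, 34 mm high. Origin: centre of its underside.
- tweezers: Bystander: tweezers with orange grips lying flat along their x, 136 mm long, 11 mm high. Origin: middle, at the underside.
- multimeter: Bystander: red multimeter lying on its back, 172 x 88 x 42 mm. Origin: centre of its underside.

How it is judged:
On the way:
1. the press plate is held in the gripper, drawn out past the tips of its hook and clear of the rack (x of press_plate_grip in the frame of rack below -0.13 m and height (world z) of press_plate above 0.06 m and contact force between the fingers and press_plate above 1 N and contact force between press_plate and rack below 0.1 N), for 0.1 s.
At the end, for the whole second after the job is handed in: The blue-handled plate lies at rest on the jig's rails, pins through its holes: within 3 mm sideways and 2 mm in height of the seat, level within 0.02 rad, turned within 0.05 rad of the jig (either way round). The red-handled plate still hangs on its hook within 30 mm of its start (x of press_plate in the frame of jig_seat between -0.003 and 0.003 m and y of press_plate in the frame of jig_seat between -0.003 and 0.003 m and z of press_plate in the frame of jig_seat between -0.002 and 0.002 m and angle between the z axis of press_plate and the z axis of jig_seat, either way round below 0.02 rad and angle between the x axis of press_plate and the x axis of jig_seat, either way round below 0.05 rad and linear speed of press_plate below 0.01 m/s and angular speed of press_plate below 0.05 rad/s and contact force between press_plate and jig above 1 N and distance of other_plate from where it was at the start of the episode below 0.03 m and contact force between other_plate and rack above 1 N); the robot touches nothing.
It fails at once if the press plate is rammed onto the jig (more than 60 N between them) (contact force between press_plate and jig above 60 N).
It fails at once if the press plate is dropped onto the jig: it goes faster than 0.35 m/s within 28 mm above its seat (a fall of more than about 6 mm) (linear speed of press_plate above 0.35 m/s and z of press_plate in the frame of jig_seat below 0.028 m and horizontal distance between press_plate and jig_seat below 0.02 m).
It fails at once if the red-handled plate is moved by more than 30 mm (distance of other_plate from where it was at the start of the episode above 0.03 m).
It fails at once if another thing on the bench (solder reel, bottle, loose phone, flux jar, tweezers, multimeter) is moved by more than 30 mm (distance of any of solder_reel, bottle, spare_phone, flux_jar, tweezers, multimeter from where it was at the start of the episode above 0.03 m).
It also fails if it takes over 48 s, if anything falls off the work surface, if the arm or the gripper's body presses on something with over 40 N, if the wrist force passes 120 N, or if a joint passes its speed limit or range.

## Working session

There is one attempt and no reset: what is moved stays moved. The work goes in short steps, Python scripts to look and compute and a tool call to move; the robot and the scene stay as the last step left them, time stands still between calls to the robot, and variables do not carry over. Pictures are saved under pics/ and viewed, at most 11 in all, crops included, and the job is handed in when it is done.

Besides the shell and the picture viewer there is one more tool, called after "Emit:" as a command line: name --argument value ..., lists and objects as JSON in quotes. move_arm: Moves the arm, as the interface text tells. Shift numbers are shares of 0.02 m and turn numbers shares of 6 degrees, none past 1 either way. Its arguments: {"type":"object","properties":{"plan":{"type":"array"},"grip_force":{"type":"number"}},"required":["plan"]}

```bash
mkdir -p pics; cat > h.py <<'E'
import numpy as np, cv2
from scipy.spatial.transform import Rotation as R
from workcell import observe, grab_frame, job_done
def rot(o):
    o=np.array(o); return o if o.shape==(3,3) else (R.from_euler('xyz',o).as_matrix() if o.size==3 else R.from_quat(o).as_matrix())
def dist(f): return np.array([f['k1'],0,0,0,0.])
def ray(f,uv):
    uv=np.array(uv,float).reshape(-1,2);K=np.array(f['intrinsics'])
    d=(uv-K[:2,2])/[K[0,0],K[1,1]]; s=d.copy()
    for _ in range(30): s=d/(1+f['k1']*(s**2).sum(1,keepdims=True))
    return np.c_[s,np.ones(len(s))]@rot(f['orientation']).T
def onz(f,uv,z):
    r=ray(f,uv);p=np.array(f['position']); return p+r*((z-p[2])/r[:,2:])
def proj(f,P):
    c=(np.array(P,float).reshape(-1,3)-f['position'])@rot(f['orientation']); s=c[:,:2]/c[:,2:]
    s=s*(1+f['k1']*(s**2).sum(1,keepdims=True)); K=np.array(f['intrinsics']); return s*[K[0,0],K[1,1]]+K[:2,2]
def save(f,n,box=None,k=1):
    im=f['color'][:,:,::-1]
    if box: im=im[box[1]:box[3],box[0]:box[2]]
    cv2.imwrite('pics/'+n+'.png',cv2.resize(im,None,fx=k,fy=k,interpolation=cv2.INTER_CUBIC))
E
python3 - <<'E'
from h import *
import pickle
s=observe();print(s)
for n in('scene','top'):
    f=grab_frame(n);save(f,n+'0');pickle.dump(f,open(n+'0.pkl','wb'));print({k:v for k,v in f.items() if k!='color'})
E
```

```text
{'clock': 0.0, 'qpos': array([-1.37123235,  0.52202675, -0.0362957 ,  1.59999508,  0.0212277 ,
        1.02111416, -0.11277748]), 'qd': array([ 1.69901317e-04, -5.92584218e-04, -3.81123799e-05, -4.06830663e-04,
        1.15902897e-03, -1.52004302e-03, -1.50687649e-03]), 'joint_efforts': array([ 5.78948516e-05, -9.27119851e+01,  1.97962917e+00, -3.69914639e+01,
        1.78175321e-02,  8.38230655e-03,  8.81299070e-05]), 'position': array([0.16653619, 0.6020535 , 0.23072279]), 'tool_rot': array([-3.14044107e+00,  1.22382345e-04,  2.87182805e+00]), 'force': array([ 0.17545851,  0.79821293, -0.95482697]), 'moment': array([-0.00081118,  0.01685895,  0.03170756]), 'finger_force': 0.0, 'grip_width': 0.08520011443239757}
{'intrinsics': array([[498.17275537,   0.        , 322.16069837],
       [  0.        , 498.17275537, 204.10313262],
       [  0.        ,   0.        ,   1.        ]]), 'k1': -0.06109677350214596, 'position': array([1.3749568 , 0.20992067, 1.12560035]), 'orientation': array([-2.44324748,  0.00883654,  1.89467395])}
{'intrinsics': array([[405.64130188,   0.        , 321.3049134 ],
       [  0.        , 405.64130188, 201.40544711],
       [  0.        ,   0.        ,   1.        ]]), 'k1': -0.06861446105624747, 'position': array([ 0.42833119, -0.10232983,  1.21911318]), 'orientation': array([-3.0158651 ,  0.00650196, -1.57139079])}
```

View pics/scene0.png

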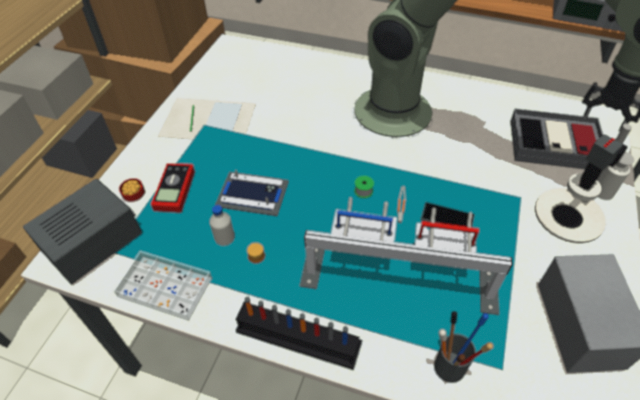

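View pics/top0.png

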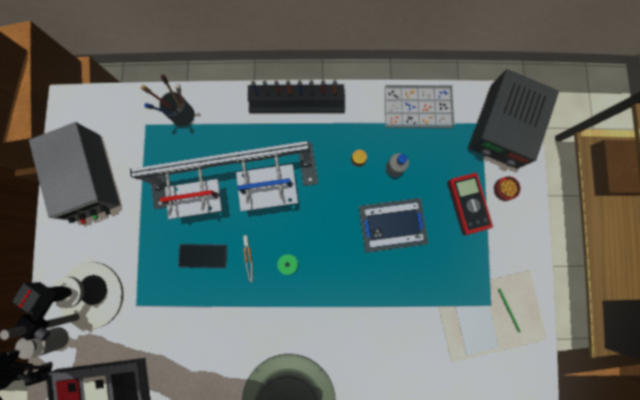

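The scene picture shows the blue handle at about (365,217) and the red handle at (448,232). The top picture shows the blue handle at about (265,186), the jig at (393,225) and the bottle at (398,165). So the blue plate hangs on the right hook. Next I'll zoom in.

```bash
python3 - <<'E'
from h import *
import pickle
t=pickle.load(open('top0.pkl','rb'));s=pickle.load(open('scene0.pkl','rb'))
a=cv2.resize(t['color'][130:260,120:320],None,fx=4,fy=4,interpolation=cv2.INTER_CUBIC)[:, :400*2]
b=cv2.resize(t['color'][190:260,350:440],None,fx=8,fy=8,interpolation=cv2.INTER_CUBIC)
cv2.imwrite('pics/rack.png',a[:,:,::-1]);cv2.imwrite('pics/jig.png',b[:,:,::-1])
for n,f,zz in(('top',t,None),('scene',s,None)):
    h=cv2.cvtColor(f['color'],cv2.COLOR_RGB2HSV)
    m=((h[:,:,0]>105)&(h[:,:,0]<125)&(h[:,:,1]>130)&(h[:,:,2]>90)).astype(np.uint8)
    k,_,st,c=cv2.connectedComponentsWithStats(m)
    for i in range(1,k):
        if st[i,4]>8:
            ys,xs=np.where(_==i); print(n,st[i],c[i].round(1),cv2.minAreaRect(np.c_[xs,ys].astype(np.float32)),onz(f,c[i],.02 if n=='x' else .145).round(4),onz(f,c[i],.018).round(4))
E
```

```text
top [398 154   9  10  62] [401.8 158.5] ((401.9000549316406, 158.70001220703125), (8.497057914733887, 7.602630138397217), 26.56505012512207) [[ 0.6809 -0.3137  0.145 ]] [[ 0.7108 -0.3387  0.018 ]]
top [238 179  52  11 187] [263.2 183.7] ((263.51397705078125, 183.59368896484375), (4.061583042144775, 51.47477722167969), 81.52884674072266) [[0.6122 0.061  0.145 ]] [[0.634  0.0803 0.018 ]]
top [417 213   6  17  69] [419.7 220.8] ((419.8243408203125, 220.94595336914062), (16.604297637939453, 3.945575714111328), 80.53767395019531) [[ 0.5117 -0.3572  0.145 ]] [[ 0.5215 -0.3874  0.018 ]]
top [364 220   7  17  76] [367.  227.9] ((367.0, 227.99998474121094), (16.404878616333008, 4.525484085083008), 81.8698959350586) [[ 0.4932 -0.2163  0.145 ]] [[ 0.5009 -0.2298  0.018 ]]
scene [223 182   8  13  51] [226.5 187.5] ((226.4137725830078, 187.53448486328125), (3.807887077331543, 12.99933910369873), 23.198591232299805) [[ 0.6219 -0.3201  0.145 ]] [[ 0.5244 -0.3887  0.018 ]]
scene [274 189   7  13  57] [277.2 194.9] ((277.20001220703125, 194.89999389648438), (4.110960960388184, 12.965337753295898), 18.434947967529297) [[ 0.6043 -0.182   0.145 ]] [[ 0.5045 -0.2328  0.018 ]]
scene [213 205   9   9  65] [217.  209.1] ((217.0, 209.0), (8.0, 8.0), 90.0) [[ 0.6971 -0.311   0.145 ]] [[ 0.6093 -0.3784  0.018 ]]
scene [338 211  54  11 206] [364.5 215.6] ((364.5238037109375, 215.7572479248047), (53.52768325805664, 5.659142971038818), 5.599339485168457) [[0.5999 0.0531 0.145 ]] [[0.4996 0.0328 0.018 ]]
scene [479 313   9  12  55] [483.2 318.5] ((483.37689208984375, 318.7153625488281), (4.589284420013428, 13.519784927368164), 29.744882583618164) [[0.7953 0.3741 0.145 ]] [[0.7202 0.3954 0.018 ]]
scene [461 326  18  27  37] [468.3 340.8] ((469.4999694824219, 338.99993896484375), (1.3867504596710205, 31.063207626342773), 33.6900634765625) [[0.8572 0.3507 0.145 ]] [[0.7901 0.3689 0.018 ]]
```

View pics/rack.png

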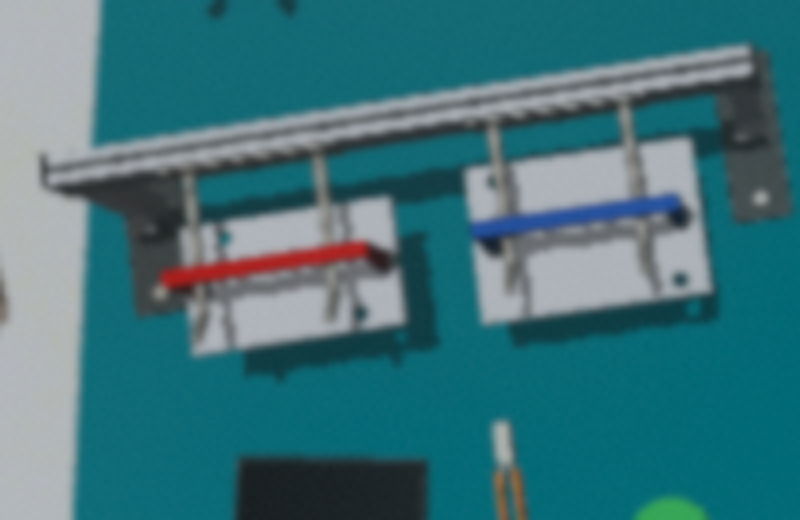

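View pics/jig.png

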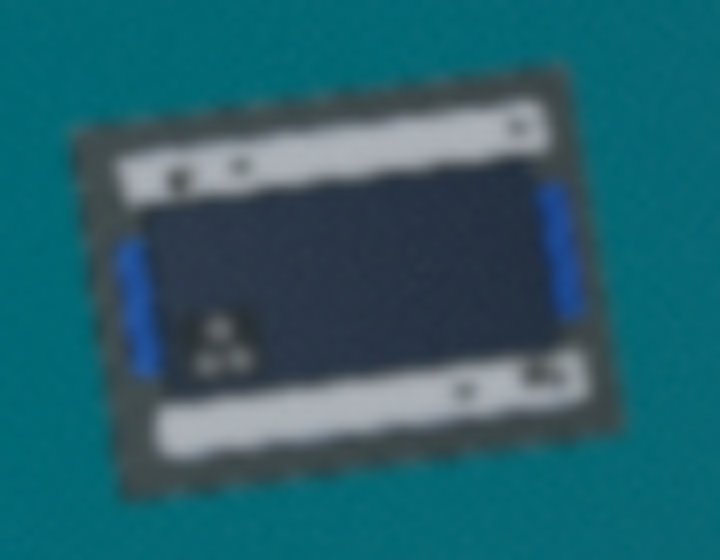

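The crops show the blue bar lying across its two prongs, with plate holes at upper left and lower right. The jig's pins are likewise at upper left and lower right: crop (180,180) and (540,375), about px (372,212) and (417,237). No half turn is needed. Next I'll triangulate.

```bash
cat >> h.py <<'E'
def tri(f,u,g,v):
    a=ray(f,u)[0];b=ray(g,v)[0];a/=np.linalg.norm(a);b/=np.linalg.norm(b);p=np.array(f['position']);q=np.array(g['position'])
    k=np.linalg.lstsq(np.c_[a,-b],q-p,rcond=None)[0]; A=p+a*k[0];B=q+b*k[1]; return (A+B)/2,np.linalg.norm(A-B)
def blobs(f,lo,hi,box=None,amin=8):
    h=cv2.cvtColor(f['color'],cv2.COLOR_RGB2HSV); m=cv2.inRange(h,np.array(lo),np.array(hi))
    if box: k=np.zeros_like(m);k[box[1]:box[3],box[0]:box[2]]=1;m=m*k
    n,l,s,c=cv2.connectedComponentsWithStats(m)
    return [(s[i,4],c[i],np.argwhere(l==i)[:,::-1]) for i in range(1,n) if s[i,4]>=amin]
def ends(p):
    "middles of the two short ends of a long blob"
    (c,(w,h),a)=cv2.minAreaRect(p.astype(np.float32)); b=cv2.boxPoints((c,(w,h),a))
    e=[(b[0]+b[1])/2,(b[2]+b[3])/2] if np.linalg.norm(b[0]-b[1])<np.linalg.norm(b[1]-b[2]) else [(b[1]+b[2])/2,(b[3]+b[0])/2]
    return sorted(e,key=lambda x:x[0])
E
python3 - <<'E'
from h import *
import pickle
t=pickle.load(open('top0.pkl','rb'));s=pickle.load(open('scene0.pkl','rb'))
B=((105,130,90),(125,255,255))
bt=blobs(t,*B,box=(230,170,300,200))[0];bs=blobs(s,*B,box=(330,205,400,230))[0]
print('bar tri',tri(t,bt[1],s,bs[1]))
e=ends(bt[2]);E=onz(t,e,.160);print('bar ends top',E.round(4),'mid',E.mean(0).round(4),'yaw',np.degrees(np.arctan2(*( (E[0]-E[1])[[0,1]]*[-1,1]))))
es=ends(bs[2]);E=onz(s,es,.160);print('bar ends scene',E.round(4),'mid',E.mean(0).round(4))
e=[b for b in blobs(t,*B,box=(355,205,430,245))];g=[b for b in blobs(s,*B,box=(220,178,285,204))]
e.sort(key=lambda b:b[1][0]);g.sort(key=lambda b:b[1][0])
# scene x order is reversed w.r.t. y
P=[tri(t,e[0][1],s,g[1][1]),tri(t,e[1][1],s,g[0][1])];print('stripes',P)
d=P[0][0]-P[1][0];print('mid',(P[0][0]+P[1][0])/2,'yaw',np.degrees(np.arctan2(-d[0],d[1])),np.linalg.norm(d))
# white rails in top
w=[b for b in blobs(t,(0,0,150),(180,60,255),box=(360,200,428,248),amin=40)]
for b in w: 
    r=cv2.minAreaRect(b[2].astype(np.float32)); q=onz(t,ends(b[2]),.018); dd=q[0]-q[1]; print('rail',b[0],r,q.round(4),np.degrees(np.arctan2(-dd[0],dd[1])),q.mean(0))
gr=cv2.cvtColor(t['color'],cv2.COLOR_RGB2GRAY)
def dark(u,v,r=4):
    p=gr[v-r:v+r+1,u-r:u+r+1].astype(int);print(p)
dark(373,212);dark(417,236)
gs=cv2.cvtColor(s['color'],cv2.COLOR_RGB2GRAY)
save(s,'jigscene',(210,160,300,225),8)
E
```

```text
bar tri (array([0.61040416, 0.05689037, 0.15937712]), np.float64(0.004721535158134291))
bar ends top [[ 0.6     0.1259  0.16  ]
 [ 0.6201 -0.0098  0.16  ]] mid [0.61  0.058 0.16 ] yaw 8.433010498057769
bar ends scene [[ 0.6242 -0.0097  0.16  ]
 [ 0.602   0.1209  0.16  ]] mid [0.6131 0.0556 0.16  ]
stripes [(array([ 0.50170564, -0.23208718,  0.01503715]), np.float64(0.0038788665192043955)), (array([ 0.52214875, -0.38922121,  0.01493646]), np.float64(0.0023059144283863967))]
mid [ 0.51192719 -0.31065419  0.0149868 ] yaw 7.412539818811984 0.158458299383137
rail 261 ((391.0262145996094, 208.69651794433594), (5.352630138397217, 52.20466613769531), 82.40535736083984) [[ 0.5478 -0.225   0.018 ]
 [ 0.5682 -0.3802  0.018 ]] 7.496038281393748 [ 0.55796898 -0.30264373  0.018     ]
rail 255 ((395.8699645996094, 240.0900115966797), (5.515433311462402, 52.60874557495117), 81.8698959350586) [[ 0.4539 -0.2376  0.018 ]
 [ 0.4754 -0.3925  0.018 ]] 7.875283003722271 [ 0.46463888 -0.31506582  0.018     ]
[[107 113 116 114 119 128 136 142 149]
 [146 152 153 150 152 158 165 167 168]
 [168 164 155 148 151 162 171 174 173]
 [171 156 129 117 130 152 169 176 172]
 [171 148 109  95 118 148 166 171 170]
 [166 147 113  97 118 140 149 149 150]
 [146 135 115 100 105 109 105 102 100]
 [ 99  93  83  77  75  71  65  62  62]
 [ 59  60  59  58  56  57  55  55  55]]
[[ 49  48  49  49  49  50  58  67  75]
 [ 59  58  58  59  59  65  79  92  98]
 [ 89  90  85  78  82  93 111 128 132]
 [133 126 111  94  93 109 127 144 150]
 [161 147 117  91  89 102 117 135 150]
 [172 157 127 104 101 110 114 130 150]
 [174 167 149 137 136 138 137 145 154]
 [171 167 162 157 156 153 147 145 143]
 [149 145 141 141 139 134 127 117 109]]
```

View pics/jigscene.png

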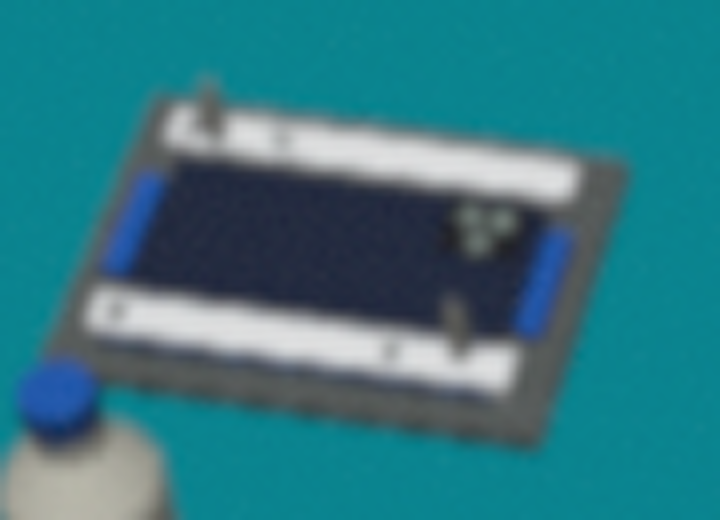

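```bash
python3 - <<'E'
from h import *
import pickle
t=pickle.load(open('top0.pkl','rb'));s=pickle.load(open('scene0.pkl','rb'))
print(proj(s,[.167,.602,.231]),proj(t,[.167,.602,.231]))
a=cv2.resize(s['color'][40:260,500:640],None,fx=2.7,fy=2.7,interpolation=2);b=cv2.resize(t['color'][230:400,0:160],None,fx=2.6,fy=2.6,interpolation=2)
c=np.zeros((600,800,3),np.uint8);c[:a.shape[0],:a.shape[1]]=a;c[:b.shape[0],380:380+b.shape[1]]=b;cv2.imwrite('pics/c.png',c[:,:,::-1])
E
```

```text
[[600.90029866 127.24966785]] [[ 38.28724097 357.23030565]]
```

View pics/c.png

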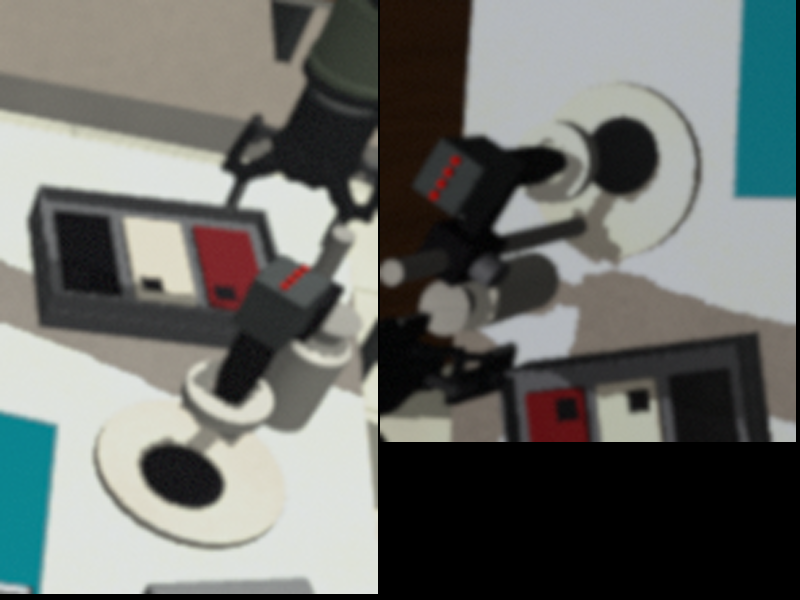

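The crop shows a microscope standing just ahead of the gripper, with its head at scene px (607,144) and top px (29,297). I have to go round it, so I'll locate its extents.

```bash
python3 - <<'E'
from h import *
import pickle
t=pickle.load(open('top0.pkl','rb'));s=pickle.load(open('scene0.pkl','rb'))
T=lambda x,y:[(x-380)/2.6,y/2.6+230]; S=lambda x,y:[500+x/2.7,40+y/2.7]
print('head leds',tri(t,T(445,178),s,S(295,277)))
print('knob tip',tri(t,T(580,226),s,S(343,232)))
print('big cyl top',tri(t,T(445,308),s,S(325,350)))
print('ring',tri(t,T(560,160),s,S(228,400)))
print('dish',onz(t,T(620,170),.01),onz(t,[T(700,160)],.01))
E
```

```text
head leds (array([0.3185456 , 0.58890978, 0.3045247 ]), np.float64(0.0019297742829414526))
knob tip (array([0.26436212, 0.56344832, 0.27950576]), np.float64(0.1514834914503654))
big cyl top (array([0.15983483, 0.72036035, 0.10262439]), np.float64(0.024205783913431634))
ring (array([0.31946424, 0.58957691, 0.13739119]), np.float64(0.0031921630597616297))
dish [[0.29713069 0.59461924 0.01      ]] [[0.31020262 0.49866448 0.01      ]]
```

Emit:
move_arm --plan '[[[-0.25, -0.92, -0.2, 0, 0, 0, 1], [-0.25, -0.92, -0.2, 0, 0, 0, 1], [-0.25, -0.92, -0.2, 0, 0, 0, 1], [-0.25, -0.92, -0.2, 0, 0, 0, 1], [-0.25, -0.92, -0.2, 0, 0, 0, 1], [-0.25, -0.92, -0.2, 0, 0, 0, 1], [-0.25, -0.92, -0.2, 0, 0, 0, 1], [-0.25, -0.92, -0.2, 0, 0, 0, 1], [-0.25, -0.92, -0.2, 0, 0, 0, 1], [-0.25, -0.92, -0.2, 0, 0, 0, 1]]]'

```text
clock: 1.1
position: [0.1657, 0.4108, 0.2713]
tool_rot: [-3.141, 0.0, 2.872]
force: [-0.1, 0.4, 1.2]
grip_width: 0.0854
finger_force: 0.0
```

```bash
cat >> h.py <<'E'
def plan(target,yaw_deg,n,start=None):
    "rows (rounded) from the present pose to target xyz / yaw, tool down"
    s=observe(); p,y=(np.array(s['position']),s['tool_rot'][2]) if start is None else start
    rows=[]
    for i in range(n):
        d=(np.array(target)-p)/(n-i); a=(y-np.radians(yaw_deg)+np.pi)%(2*np.pi)-np.pi; a/=n-i
        Rm=R.from_euler('xyz',[np.pi,0,y]).as_matrix()
        r=np.round(np.r_[Rm.T@d/.02, a/np.radians(6)],2); rows.append(r.tolist()); p=p+Rm@(r[:3]*.02); y-=r[3]*np.radians(6)
    for i,r in enumerate(rows): print(r if i%10 else '\n'+str(r))
    print('end',p.round(4),np.degrees(y).round(2))
E
python3 -c "
from h import *
plan([.611,.057,.22],98.4,30)"
```

```text
[-0.87, -0.37, 0.09, 0.37]
[-0.89, -0.34, 0.09, 0.37]
[-0.9, -0.3, 0.09, 0.37]
[-0.91, -0.27, 0.08, 0.37]
[-0.92, -0.23, 0.09, 0.37]
[-0.93, -0.2, 0.08, 0.37]
[-0.93, -0.16, 0.09, 0.37]
[-0.94, -0.12, 0.08, 0.37]
[-0.94, -0.09, 0.09, 0.37]
[-0.95, -0.05, 0.08, 0.37]

[-0.95, -0.01, 0.09, 0.37]
[-0.95, 0.02, 0.08, 0.37]
[-0.95, 0.06, 0.09, 0.37]
[-0.94, 0.1, 0.08, 0.37]
[-0.94, 0.13, 0.09, 0.37]
[-0.93, 0.17, 0.08, 0.36]
[-0.92, 0.2, 0.09, 0.37]
[-0.92, 0.24, 0.08, 0.36]
[-0.91, 0.28, 0.09, 0.37]
[-0.89, 0.31, 0.08, 0.36]

[-0.88, 0.34, 0.09, 0.37]
[-0.87, 0.38, 0.08, 0.36]
[-0.85, 0.41, 0.09, 0.37]
[-0.84, 0.44, 0.08, 0.36]
[-0.82, 0.47, 0.09, 0.37]
[-0.8, 0.51, 0.08, 0.36]
[-0.78, 0.54, 0.09, 0.37]
[-0.76, 0.56, 0.08, 0.36]
[-0.74, 0.6, 0.09, 0.37]
[-0.72, 0.62, 0.08, 0.36]
end [0.611  0.057  0.2201] 98.42
```

Emit:
move_arm --plan '[[[-0.87, -0.37, 0.09, 0, 0, 0.37, 1], [-0.89, -0.34, 0.09, 0, 0, 0.37, 1], [-0.9, -0.3, 0.09, 0, 0, 0.37, 1], [-0.91, -0.27, 0.09, 0, 0, 0.37, 1], [-0.92, -0.23, 0.09, 0, 0, 0.37, 1], [-0.93, -0.2, 0.09, 0, 0, 0.37, 1], [-0.93, -0.16, 0.09, 0, 0, 0.37, 1], [-0.94, -0.12, 0.09, 0, 0, 0.37, 1], [-0.94, -0.09, 0.09, 0, 0, 0.37, 1], [-0.95, -0.05, 0.09, 0, 0, 0.37, 1]]]'

```text
clock: 2.1
position: [0.3153, 0.2926, 0.2532]
tool_rot: [-3.142, 0.0, 2.481]
force: [-0.5, 0.7, -0.2]
grip_width: 0.0853
finger_force: 0.0
```

Emit:
move_arm --plan '[[[-0.95, -0.01, 0.09, 0, 0, 0.37, 1], [-0.95, 0.02, 0.08, 0, 0, 0.37, 1], [-0.95, 0.06, 0.09, 0, 0, 0.37, 1], [-0.94, 0.1, 0.08, 0, 0, 0.37, 1], [-0.94, 0.13, 0.09, 0, 0, 0.37, 1], [-0.93, 0.17, 0.08, 0, 0, 0.36, 1], [-0.92, 0.2, 0.09, 0, 0, 0.37, 1], [-0.92, 0.24, 0.08, 0, 0, 0.36, 1], [-0.91, 0.28, 0.09, 0, 0, 0.37, 1], [-0.89, 0.31, 0.08, 0, 0, 0.36, 1]]]'

```text
clock: 3.1
position: [0.4638, 0.1747, 0.2361]
tool_rot: [-3.142, 0.0, 2.097]
force: [-0.0, 0.4, -0.1]
grip_width: 0.0852
finger_force: 0.0
```

Emit:
move_arm --plan '[[[-0.88, 0.34, 0.09, 0, 0, 0.37, 1], [-0.87, 0.38, 0.08, 0, 0, 0.36, 1], [-0.85, 0.41, 0.09, 0, 0, 0.37, 1], [-0.84, 0.44, 0.08, 0, 0, 0.36, 1], [-0.82, 0.47, 0.09, 0, 0, 0.37, 1], [-0.8, 0.51, 0.08, 0, 0, 0.36, 1], [-0.78, 0.54, 0.09, 0, 0, 0.37, 1], [-0.76, 0.56, 0.08, 0, 0, 0.36, 1], [-0.74, 0.6, 0.09, 0, 0, 0.37, 1], [-0.72, 0.62, 0.08, 0, 0, 0.36, 1]]]'

```text
clock: 4.1
position: [0.6122, 0.057, 0.219]
tool_rot: [-3.141, 0.0, 1.715]
force: [0.9, -0.2, 0.2]
grip_width: 0.0854
finger_force: 0.0
```

Emit:
move_arm --plan '[[[0, 0, 0.42, 0, 0, 0, 1], [0, 0, 0.42, 0, 0, 0, 1], [0, 0, 0.42, 0, 0, 0, 1], [0, 0, 0.42, 0, 0, 0, 1], [0, 0, 0.42, 0, 0, 0, 1], [0, 0, 0.42, 0, 0, 0, 1], [0, 0, 0.42, 0, 0, 0, 1], [0, 0, 0.42, 0, 0, 0, 1], [0, 0, 0.42, 0, 0, 0, 1], [0, 0, 0.42, 0, 0, 0, 1]]]'

```text
clock: 5.1
position: [0.6111, 0.058, 0.1346]
tool_rot: [-3.142, 0.0, 1.718]
force: [0.4, 0.5, 0.1]
grip_width: 0.0855
finger_force: 0.0
```

```bash
python3 - <<'E'
from h import *
f=grab_frame('scene');g=grab_frame('top');a=cv2.resize(f['color'][160:280,320:460],None,fx=4,fy=4,interpolation=2);b=cv2.resize(g['color'][140:230,230:290],None,fx=4,fy=4,interpolation=2)
c=np.zeros((480,800,3),np.uint8);c[:,:560]=a;c[:360,560:]=b;cv2.imwrite('pics/g.png',c[:,:,::-1]);print(observe()['force'],observe()['position'])
E
```

```text
[ 0.54147402 -0.3282379  -0.22376332] [0.61053841 0.05796694 0.1340792 ]
```

View pics/g.png

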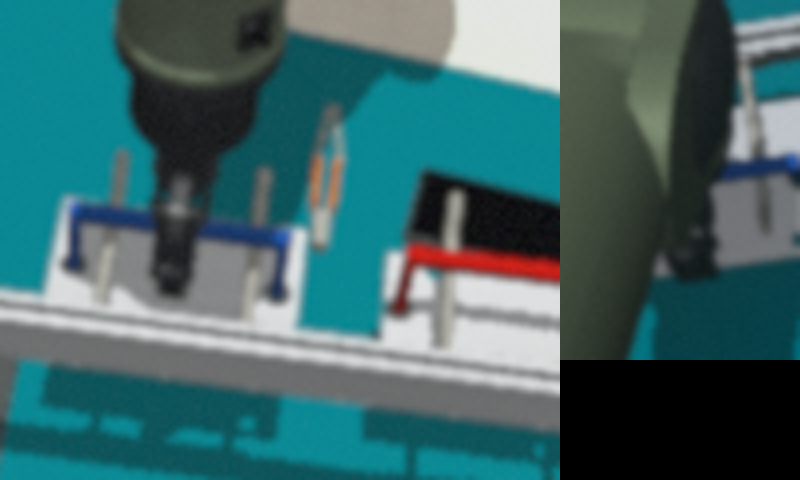

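The scene crop shows the fingers straddling the blue bar near its middle: fingers at crop x≈178, bar spanning 75 to 290. I'll close on it.

Emit:
move_arm --plan '[[[0, 0, 0, 0, 0, 0, -1], [0, 0, 0, 0, 0, 0, -1], [0, 0, 0, 0, 0, 0, -1], [0, 0, 0, 0, 0, 0, -1], [0, 0, 0, 0, 0, 0, -1], [0, 0, 0, 0, 0, 0, -1], [0, 0, 0, 0, 0, 0, -1], [0, 0, 0, 0, 0, 0, -1], [0, 0, 0, 0, 0, 0, -1], [0, 0, 0, 0, 0, 0, -1]]]' --grip_force 70

```text
clock: 6.2
position: [0.6114, 0.058, 0.1356]
tool_rot: [3.141, 0.0, 1.718]
force: [2.5, 0.7, 5.4]
grip_width: 0.0105
finger_force: 68.6
```

Emit:
move_arm --plan '[[[0, 0, -0.15, 0, 0, 0, -1], [0, 0, -0.15, 0, 0, 0, -1], [0, 0, -0.15, 0, 0, 0, -1], [0, 0, -0.15, 0, 0, 0, -1], [0, 0, -0.15, 0, 0, 0, -1], [0, 0, -0.15, 0, 0, 0, -1], [0, 0, -0.15, 0, 0, 0, -1], [0, 0, -0.15, 0, 0, 0, -1], [0, 0, -0.15, 0, 0, 0, -1], [0, 0, -0.15, 0, 0, 0, -1]]]'

```text
clock: 7.2
position: [0.611, 0.058, 0.1655]
tool_rot: [-3.142, -0.0, 1.718]
force: [0.8, 0.6, -4.9]
grip_width: 0.0107
finger_force: 68.2
```

```bash
python3 - <<'E'
from h import *
import pickle
t=pickle.load(open('top0.pkl','rb'))
# beam direction: bright beam-top pixels
f=grab_frame('scene');pickle.dump(f,open('s1.pkl','wb'))
s=observe();print({k:s[k] for k in('force','moment','grip_width','finger_force','position','tool_rot')})
# prong roots/tips from 4x crop (offset 120,130): blue prongs
q=lambda x,y:[120+x/4,130+y/4]
p=onz(t,[q(495,125),q(627,100)],.146);d=p[0]-p[1];print('prong roots yaw',np.degrees(np.arctan2(-d[0],d[1])),np.linalg.norm(d))
p=onz(t,[q(45,170),q(752,55)],.166);d=p[0]-p[1];print('beam yaw',np.degrees(np.arctan2(-d[0],d[1])),np.linalg.norm(d),p)
save(f,'lift',(310,170,450,280),5)
E
```

```text
{'force': array([ 0.33963459, -0.31309276, -4.70405987]), 'moment': array([ 0.04184387, -0.04562694,  0.00638416]), 'grip_width': 0.010290597265820565, 'finger_force': 68.27407836914062, 'position': array([0.61128101, 0.05800861, 0.16600441]), 'tool_rot': array([ 3.14104144e+00, -7.90793081e-06,  1.71772548e+00])}
prong roots yaw 10.722875697098036 0.09112570264560758
beam yaw 9.068823150982675 0.48224114383917366 [[ 0.64060959  0.41607496  0.166     ]
 [ 0.7166208  -0.06013804  0.166     ]]
```

View pics/lift.png

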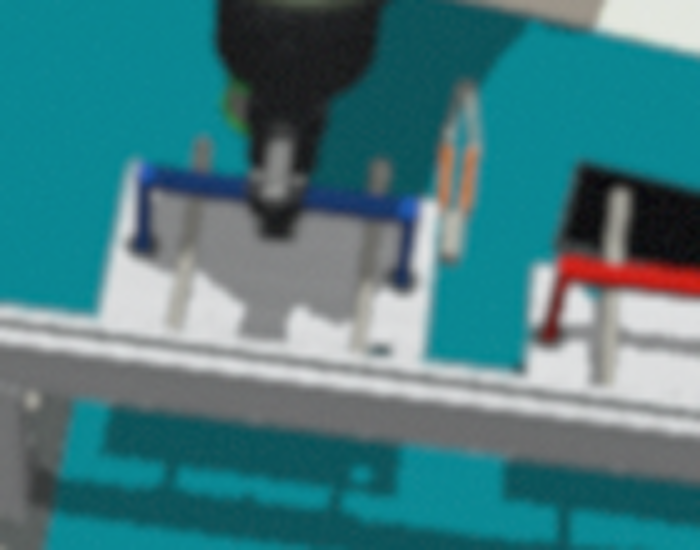

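The plate is lifted free of the hook; the wrist reads its weight at -4.9 N. Now I'll draw it out.

Emit:
move_arm --plan '[[[0, -0.4, 0, 0, 0, 0, -1], [0, -0.7, 0, 0, 0, 0, -1], [0, -0.7, 0, 0, 0, 0, -1], [0, -0.7, 0, 0, 0, 0, -1], [0, -0.7, 0, 0, 0, 0, -1], [0, -0.7, 0, 0, 0, 0, -1], [0, -0.7, 0, 0, 0, 0, -1], [0, -0.7, 0, 0, 0, 0, -1], [0, -0.7, 0, 0, 0, 0, -1], [0, -0.4, 0, 0, 0, 0, -1]]]'

```text
clock: 8.25
position: [0.483, 0.039, 0.1653]
tool_rot: [-3.141, -0.0, 1.718]
force: [-0.9, -0.3, -4.5]
grip_width: 0.0108
finger_force: 68.3
```

```bash
python3 - <<'E'
from h import *
print(observe()['force'],observe()['moment'])
plan([.5115,-.3095,.160],97.5,20)
E
```

```text
[-0.90928269 -0.2946691  -4.46549865] [-0.03134906 -0.04206323 -0.02912466]

[-0.87, -0.06, 0.01, 0.01]
[-0.87, -0.06, 0.01, 0.01]
[-0.87, -0.05, 0.01, 0.01]
[-0.87, -0.05, 0.01, 0.01]
[-0.87, -0.05, 0.01, 0.01]
[-0.87, -0.05, 0.01, 0.01]
[-0.87, -0.05, 0.01, 0.01]
[-0.87, -0.05, 0.01, 0.01]
[-0.87, -0.05, 0.02, 0.01]
[-0.87, -0.05, 0.01, 0.01]

[-0.88, -0.05, 0.02, 0.01]
[-0.87, -0.05, 0.01, 0.0]
[-0.88, -0.05, 0.02, 0.01]
[-0.87, -0.05, 0.01, 0.0]
[-0.88, -0.05, 0.02, 0.01]
[-0.87, -0.04, 0.01, 0.0]
[-0.88, -0.04, 0.02, 0.01]
[-0.87, -0.04, 0.01, 0.0]
[-0.88, -0.05, 0.02, 0.01]
[-0.87, -0.04, 0.01, 0.0]
end [ 0.5115 -0.3094  0.1601] 97.51
```

Emit:
move_arm --plan '[[[-0.5, -0.05, 0.01, 0, 0, 0.01, -1], [-0.87, -0.05, 0.01, 0, 0, 0.01, -1], [-0.87, -0.05, 0.01, 0, 0, 0.01, -1], [-0.87, -0.05, 0.01, 0, 0, 0.01, -1], [-0.87, -0.05, 0.01, 0, 0, 0.01, -1], [-0.87, -0.05, 0.01, 0, 0, 0.01, -1], [-0.87, -0.05, 0.01, 0, 0, 0.01, -1], [-0.87, -0.05, 0.01, 0, 0, 0.01, -1], [-0.87, -0.05, 0.01, 0, 0, 0.01, -1], [-0.87, -0.05, 0.01, 0, 0, 0.01, -1]]]'

```text
clock: 9.25
position: [0.4984, -0.1286, 0.1633]
tool_rot: [3.141, 0.0, 1.707]
force: [-0.5, -0.0, -4.7]
grip_width: 0.0106
finger_force: 68.3
```

Emit:
move_arm --plan '[[[-0.9, -0.05, 0.02, 0, 0, 0.01, -1], [-0.9, -0.05, 0.02, 0, 0, 0, -1], [-0.9, -0.05, 0.02, 0, 0, 0.01, -1], [-0.9, -0.05, 0.02, 0, 0, 0, -1], [-0.9, -0.05, 0.02, 0, 0, 0.01, -1], [-0.9, -0.05, 0.02, 0, 0, 0, -1], [-0.9, -0.05, 0.02, 0, 0, 0.01, -1], [-0.9, -0.05, 0.02, 0, 0, 0, -1], [-0.9, -0.05, 0.02, 0, 0, 0.01, -1], [-0.9, -0.05, 0.02, 0, 0, 0, -1]]]'

```text
clock: 10.25
position: [0.5122, -0.3084, 0.1591]
tool_rot: [-3.142, 0.0, 1.702]
force: [-0.3, 0.6, -4.5]
grip_width: 0.0107
finger_force: 68.3
```

```bash
python3 - <<'E'
from h import *
import pickle
s=observe();print(s['position'],s['tool_rot'],s['force'],s['moment'])
t=grab_frame('top');f=grab_frame('scene');pickle.dump((t,f),open('over.pkl','wb'))
a=cv2.resize(f['color'][130:250,200:300],None,fx=4,fy=4,interpolation=2);b=cv2.resize(t['color'][180:280,340:440],None,fx=4,fy=4,interpolation=2)
c=np.zeros((480,800,3),np.uint8);c[:,:400]=a;c[:400,400:]=b;cv2.imwrite('pics/over.png',c[:,:,::-1])
E
```

```text
[ 0.5121636  -0.30835903  0.15913656] [-3.14153220e+00  3.57229822e-04  1.70176037e+00] [-0.29103018  0.55021919 -4.46035826] [-0.00962016 -0.0397799   0.03157136]
```

View pics/over.png

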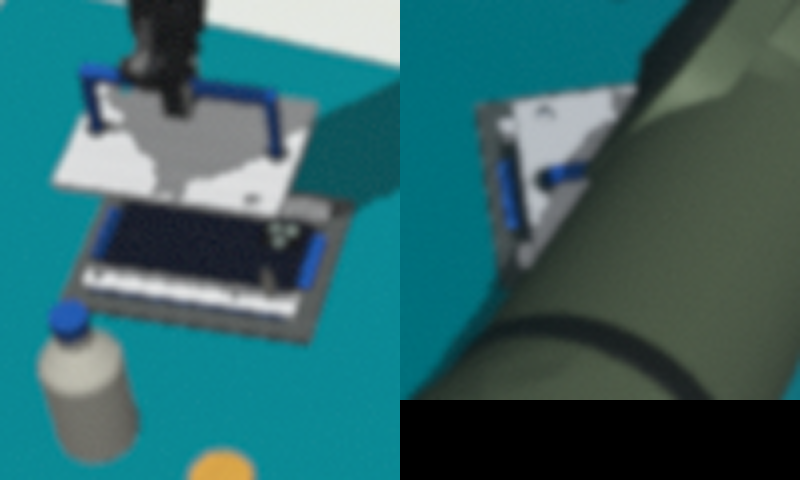

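The left half shows the plate over the jig, with its front corners near scene px (213,175) and (272,184) and one pin visible at (267,198). In the top view the arm hides most of the plate. I'll check the plate-to-tool offset and the rails in the scene view.

```bash
python3 - <<'E'
from h import *
import pickle
t,f=pickle.load(open('over.pkl','rb'));s0=pickle.load(open('scene0.pkl','rb'));t0=pickle.load(open('top0.pkl','rb'))
p=np.array([.51216,-.30836,.15914]);y=1.70176-np.pi/2
Rm=R.from_euler('z',y).as_matrix()
for zo in(-.036,):
  C=[[.055,.08,zo],[.055,-.08,zo],[-.055,-.08,zo],[-.055,.08,zo]];print('pred corners',proj(f,p+np.array(C)@Rm.T).round(1).tolist())
print('pred bar top ends',proj(f,p+np.array([[0,.07,.024],[0,-.07,.024]])@Rm.T).round(1).tolist())
h=cv2.cvtColor(f['color'],cv2.COLOR_RGB2HSV);m=cv2.inRange(h,np.array((0,0,105)),np.array((180,70,255)));m[:, :205]=0;m[:,290:]=0;m[:150]=0;m[188:]=0
n,l,st,c=cv2.connectedComponentsWithStats(m);i=1+st[1:,4].argmax();q=np.argwhere(l==i)[:,::-1]
hu=cv2.convexHull(q.astype(np.int32));print('hull',cv2.approxPolyDP(hu,2.5,True)[:,0].tolist())
b=blobs(f,(105,130,60),(125,255,255),box=(210,140,275,175));
for x in b: print('blue',x[0],x[1].round(1),x[2].min(0),x[2].max(0))
# rails at start, both views
for n,g,box in(('scene',s0,(215,165,290,215)),('top',t0,(360,200,428,248))):
    M=[]
    for r in blobs(g,(0,0,150),(180,60,255),box=box,amin=60):
        e=ends(r[2]);q=onz(g,e,.018);M.append(q.mean(0));print(n,r[0],np.round(e,1).tolist(),q.round(4).tolist(),M[-1].round(4))
    print(n,'mid',np.mean(M[:2],0).round(4))
E
```

```text
pred corners [[270.8, 184.2], [215.1, 176.3], [227.4, 149.2], [280.7, 156.2]]
pred bar top ends [[270.5, 153.9], [221.3, 147.5]]
hull [[281, 184], [226, 181], [213, 174], [225, 150], [278, 156]]
blue 52 [224.1 150.5] [220 146] [230 161]
blue 75 [259.7 154.5] [248 149] [269 167]
scene 265 [[230.89999389648438, 175.0], [281.1000061035156, 182.1999969482422]] [[0.4732, -0.3985, 0.018], [0.4532, -0.2406, 0.018]] [ 0.4632 -0.3195  0.018 ]
scene 289 [[220.8000030517578, 198.10000610351562], [273.8999938964844, 205.89999389648438]] [[0.5676, -0.3864, 0.018], [0.5466, -0.2262, 0.018]] [ 0.5571 -0.3063  0.018 ]
scene mid [ 0.5101 -0.3129  0.018 ]
top 261 [[365.20001220703125, 212.10000610351562], [416.8999938964844, 205.1999969482422]] [[0.5478, -0.225, 0.018], [0.5682, -0.3802, 0.018]] [ 0.558  -0.3026  0.018 ]
top 255 [[369.79998779296875, 243.8000030517578], [421.8999938964844, 236.39999389648438]] [[0.4539, -0.2376, 0.018], [0.4754, -0.3925, 0.018]] [ 0.4646 -0.3151  0.018 ]
top mid [ 0.5113 -0.3089  0.018 ]
```

Emit:
move_arm --plan '[[[-0.05, 0, 0.32, 0, 0, 0, -1], [0, 0, 0.32, 0, 0, 0, -1], [0, 0, 0.32, 0, 0, 0, -1], [0, 0, 0.32, 0, 0, 0, -1], [0, 0, 0.32, 0, 0, 0, -1], [0, 0, 0.32, 0, 0, 0, -1], [0, 0, 0.32, 0, 0, 0, -1], [0, 0, 0.32, 0, 0, 0, -1], [0, 0, 0.32, 0, 0, 0, -1], [0, 0, 0, 0, 0, 0, -1]]]'

```text
clock: 11.35
position: [0.512, -0.3076, 0.1008]
tool_rot: [-3.141, -0.001, 1.702]
force: [-0.4, -0.7, -4.8]
grip_width: 0.0108
finger_force: 68.3
```

```bash
python3 - <<'E'
from h import *
import pickle
s=observe();print(s['position'],s['tool_rot'],s['force'])
t=grab_frame('top');f=grab_frame('scene');pickle.dump((t,f),open('low.pkl','wb'))
a=cv2.resize(f['color'][140:220,205:295],None,fx=6,fy=6,interpolation=2);b=cv2.resize(t['color'][200:260,350:390],None,fx=6,fy=6,interpolation=2)
c=np.zeros((480,790,3),np.uint8);c[:,:540]=a;c[:360,540:780]=b;cv2.imwrite('pics/low.png',c[:,:,::-1])
p=np.array(s['position']);Rm=R.from_euler('z',s['tool_rot'][2]-np.pi/2).as_matrix()
print('hole pred scene/top',proj(f,p+Rm@[.044,.06,-.036]),proj(t,p+Rm@[.044,.06,-.036]))
print('pin tip pred',[proj(g,np.array([.512,-.3093,.048])+R.from_euler('z',7.5,degrees=True).apply([.044,.06,0])) for g in(f,t)])
E
```

```text
[ 0.51198207 -0.3075804   0.10077431] [-3.14053509e+00 -6.26488231e-04  1.70205531e+00] [-0.40650552 -0.67754373 -4.7592562 ]
hole pred scene/top [[267.06000903 194.2602686 ]] [[372.83580163 210.5183218 ]]
pin tip pred [array([[267.04260871, 197.98877679]]), array([[372.74126799, 211.09916802]])]
```

View pics/low.png

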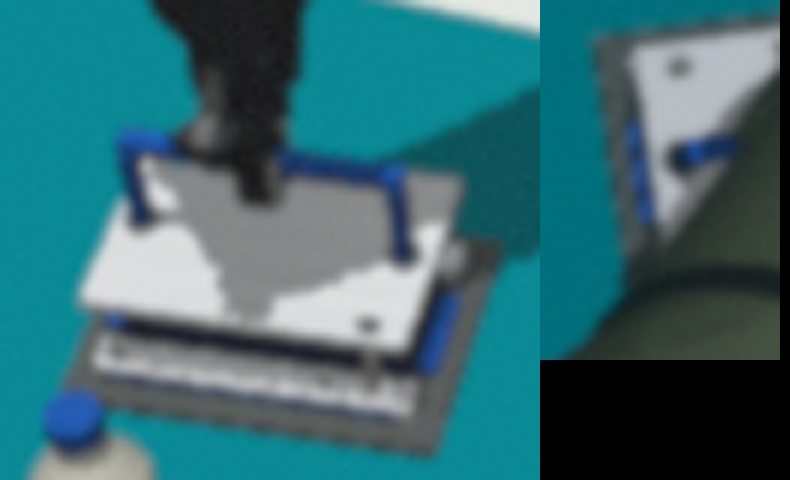

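In the scene crop the hole sits at px (266.6,194.0), directly above its visible pin at (266.6,198.3). The top view shows the hole at (373.3,211.2). I'll compute a pin-based jig centre from the first top frame as a check.

```bash
python3 - <<'E'
from h import *
import pickle
t0=pickle.load(open('top0.pkl','rb'));t,f=pickle.load(open('low.pkl','rb'))
def darkc(g,u,v,ru,rv,bg):
    p=cv2.cvtColor(g['color'],cv2.COLOR_RGB2GRAY)[v-rv:v+rv+1,u-ru:u+ru+1].astype(float);w=np.clip(bg-p,0,None);Y,X=np.mgrid[-rv:rv+1,-ru:ru+1];return np.array([u+(w*X).sum()/w.sum(),v+(w*Y).sum()/w.sum()])
a=darkc(t0,372,212,2,1,150);b=darkc(t0,416,236,2,1,130);print(a,b)
A=onz(t0,a,.033)[0];B=onz(t0,b,.033)[0];print('pins',A,B,'mid',(A+B)/2,'sep',np.linalg.norm((A-B)[:2]))
hc=darkc(t,373,211,2,2,150);s=observe();p=np.array([.512,-.308,.1]);Rm=R.from_euler('z',7.5,degrees=True).as_matrix()
print('hole top px',hc,'world cam',onz(t,hc,.062),'pred',p+Rm@[.044,.06,-.036])
hs=darkc(f,266,194,2,1,150);print('hole scene px',hs,onz(f,hs,.062))
for _ in range(3): grab_frame('top');print(observe()['position'])
E
```

```text
[371.99706745 212.17888563] [416.63924051 235.87658228]
pins [ 0.54613732 -0.24364461  0.033     ] [ 0.47626302 -0.37341914  0.033     ] mid [ 0.51120017 -0.30853187  0.033     ] sep 0.14739011262695428
hole top px [372.75483871 210.78064516] world cam [[ 0.54728186 -0.24242948  0.062     ]] pred [ 0.547792   -0.24277016  0.064     ]
hole scene px [265.96428571 193.85714286] [[ 0.54514887 -0.24707749  0.062     ]]
[ 0.51246957 -0.30792274  0.10189553]
[ 0.51251643 -0.3079262   0.10200692]
[ 0.51254248 -0.30791258  0.10201956]
```

Emit:
move_arm --plan '[[[-0.04, -0.02, 0, 0, 0, 0, -1], [0, 0, 0.08, 0, 0, 0, -1], [0, 0, 0.08, 0, 0, 0, -1], [0, 0, 0.08, 0, 0, 0, -1], [0, 0, 0.08, 0, 0, 0, -1], [0, 0, 0.08, 0, 0, 0, -1], [0, 0, 0.08, 0, 0, 0, -1], [0, 0, 0.08, 0, 0, 0, -1], [0, 0, 0.08, 0, 0, 0, -1], [0, 0, 0.08, 0, 0, 0, -1]]]'

```text
clock: 12.6
position: [0.5121, -0.3086, 0.0872]
tool_rot: [3.142, 0.0, 1.702]
force: [-0.9, -0.2, -4.0]
grip_width: 0.0107
finger_force: 68.4
```

Emit:
move_arm --plan '[[[0, 0, 0.06, 0, 0, 0, -1], [0, 0, 0.06, 0, 0, 0, -1], [0, 0, 0.06, 0, 0, 0, -1], [0, 0, 0.06, 0, 0, 0, -1], [0, 0, 0.06, 0, 0, 0, -1], [0, 0, 0, 0, 0, 0, -1], [0, 0, 0, 0, 0, 0, -1], [0, 0, 0, 0, 0, 0, -1], [0, 0, 0, 0, 0, 0, -1], [0, 0, 0, 0, 0, 0, -1]]]'

```text
clock: 13.6
position: [0.5121, -0.3086, 0.0814]
tool_rot: [3.142, 0.0, 1.702]
force: [-0.2, 0.2, -4.3]
grip_width: 0.0107
finger_force: 68.4
```

There's no contact with the underside about 8 mm below the pin tips, so the pins are in the holes. I'll continue gently.

Emit:
move_arm --plan '[[[0, 0, 0.08, 0, 0, 0, -1], [0, 0, 0.08, 0, 0, 0, -1], [0, 0, 0.08, 0, 0, 0, -1], [0, 0, 0.08, 0, 0, 0, -1], [0, 0, 0.08, 0, 0, 0, -1], [0, 0, 0.08, 0, 0, 0, -1], [0, 0, 0.08, 0, 0, 0, -1], [0, 0, 0.08, 0, 0, 0, -1], [0, 0, 0.08, 0, 0, 0, -1], [0, 0, 0, 0, 0, 0, -1]]]'

```text
clock: 14.6
position: [0.512, -0.3086, 0.0667]
tool_rot: [-3.141, -0.0, 1.702]
force: [-0.3, -0.1, -4.6]
grip_width: 0.0108
finger_force: 68.3
```

Emit:
move_arm --plan '[[[0, 0, 0.04, 0, 0, 0, -1], [0, 0, 0.04, 0, 0, 0, -1], [0, 0, 0.04, 0, 0, 0, -1], [0, 0, 0.04, 0, 0, 0, -1], [0, 0, 0, 0, 0, 0, -1], [0, 0, 0, 0, 0, 0, -1], [0, 0, 0, 0, 0, 0, -1], [0, 0, 0, 0, 0, 0, -1], [0, 0, 0, 0, 0, 0, -1], [0, 0, 0, 0, 0, 0, -1]]]'

```text
clock: 15.6
position: [0.5121, -0.3086, 0.0637]
tool_rot: [3.142, 0.0, 1.702]
force: [0.2, 0.1, -4.6]
grip_width: 0.0102
finger_force: 68.3
```

Emit:
move_arm --plan '[[[0, 0, 0.03, 0, 0, 0, -1], [0, 0, 0.03, 0, 0, 0, -1], [0, 0, 0.03, 0, 0, 0, -1], [0, 0, 0.03, 0, 0, 0, -1], [0, 0, 0, 0, 0, 0, -1], [0, 0, 0, 0, 0, 0, -1], [0, 0, 0, 0, 0, 0, -1], [0, 0, 0, 0, 0, 0, -1], [0, 0, 0, 0, 0, 0, -1], [0, 0, 0, 0, 0, 0, -1]]]'

```text
clock: 16.6
position: [0.5121, -0.3087, 0.0614]
tool_rot: [3.142, 0.0, 1.702]
force: [0.4, -0.3, -5.1]
grip_width: 0.0105
finger_force: 68.3
```

Emit:
move_arm --plan '[[[0, 0, 0.03, 0, 0, 0, -1], [0, 0, 0.03, 0, 0, 0, -1], [0, 0, 0.03, 0, 0, 0, -1], [0, 0, 0, 0, 0, 0, -1], [0, 0, 0, 0, 0, 0, -1], [0, 0, 0, 0, 0, 0, -1], [0, 0, 0, 0, 0, 0, -1], [0, 0, 0, 0, 0, 0, -1], [0, 0, 0, 0, 0, 0, -1], [0, 0, 0, 0, 0, 0, -1]]]'

```text
clock: 17.6
position: [0.5121, -0.3087, 0.0598]
tool_rot: [3.141, 0.0, 1.702]
force: [-3.0, 1.6, 6.4]
grip_width: 0.0109
finger_force: 69.7
```

The plate made contact at the expected seat height, pressing with about 11 N. I'll release and retreat straight up.

Emit:
move_arm --plan '[[[0, 0, 0, 0, 0, 0, -0.5], [0, 0, 0, 0, 0, 0, 0], [0, 0, 0, 0, 0, 0, 0.5], [0, 0, 0, 0, 0, 0, 0.5], [0, 0, 0, 0, 0, 0, 0.5], [0, 0, 0, 0, 0, 0, 0.5], [0, 0, 0, 0, 0, 0, 0.5], [0, 0, 0, 0, 0, 0, 0.5], [0, 0, 0, 0, 0, 0, 0.5], [0, 0, 0, 0, 0, 0, 0.5]]]'

```text
clock: 18.6
position: [0.5121, -0.3086, 0.0595]
tool_rot: [-3.142, 0.0, 1.702]
force: [-0.3, 0.0, 0.2]
grip_width: 0.0637
finger_force: 0.0
```

Emit:
move_arm --plan '[[[0, 0, -0.2, 0, 0, 0, 0.5], [0, 0, -0.3, 0, 0, 0, 0.5], [0, 0, -0.5, 0, 0, 0, 0.5], [0, 0, -0.7, 0, 0, 0, 0.5], [0, 0, -0.7, 0, 0, 0, 0.5], [0, 0, -0.7, 0, 0, 0, 0.5], [0, 0, -0.7, 0, 0, 0, 0.5], [0, 0, -0.7, 0, 0, 0, 0.5], [0, 0, -0.7, 0, 0, 0, 0.5], [0, 0, -0.7, 0, 0, 0, 0.5]]]'

```text
clock: 19.6
position: [0.5121, -0.3087, 0.1787]
tool_rot: [3.142, 0.0, 1.702]
force: [0.2, 0.7, 0.2]
grip_width: 0.064
finger_force: 0.0
```

```bash
python3 - <<'E'
from h import *
s=observe();print(s['position'],s['force'],s['grip_width'])
f=grab_frame('scene');t=grab_frame('top')
a=cv2.resize(f['color'][140:220,205:295],None,fx=6,fy=6,interpolation=2);b=cv2.resize(t['color'][200:260,350:390],None,fx=6,fy=6,interpolation=2)
c=np.zeros((480,790,3),np.uint8);c[:,:540]=a;c[:360,540:780]=b;cv2.imwrite('pics/end.png',c[:,:,::-1])
E
```

```text
[ 0.51205962 -0.30865665  0.17874728] [0.24271111 0.65114841 0.15240276] 0.06401023509261126
```

View pics/end.png

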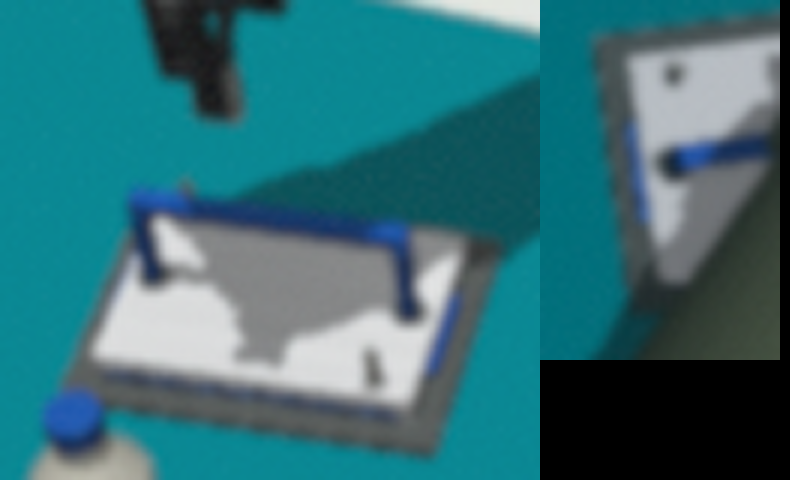

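The plate lies flush on the rails. One pin stands up through its hole at crop (373,365), the other shows at (188,187), and the gripper is clear above.

```bash
python3 -c "
from workcell import job_done
print(job_done())"
```

```text
the job is handed in; nothing more can be done
None
```

The blue-handled plate is on the jig, flush on both rails with both pins through its holes as far as the last picture shows; I let go, backed the gripper off and handed the job in, but the hand-in returned no verdict.

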